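Press a bearing home on the arbor press and keep it under load

TASK

A ball bearing wetted with retaining compound stands proud in its housing on the small arbor press: swing the ram lock (the upright catch with the red ball) right over to the outside, then push the black ball of the hand lever down until the bearing is fully home. Keep the bearing loaded with a steady push of about 15 N on that ball while the compound grips, and finish while still holding it: let go, and the spring would lift the ram. Leave the things standing round the press undisturbed.

Things in the scene. Friction and masses are not known exactly. Their poses are not given: they have to be found in the camera images.
- arbor_press: dark green cast arbor press, fixed on the bench; base 230 x 120 mm; origin at the middle of the base's underside, on the bench; x runs from its open front (robot side) to the rear column, y to its left, z up. Ram axis at x = -45 mm, y = 0; head y -30 to 30 mm, z 118 to 185 mm; ram collar (64 mm across) z 211 to 225 mm, ram's top end z = 234 mm (both sink with the ram)
- lever_ball: black ball, 30 mm diameter, on the end of the 12 mm hand lever on the right side of the press; origin at the ball's centre. Push on it from above; it travels down on an arc of 170 mm radius about lever_pivot in the upright x-z plane of the press
- lever_pivot (a point): axis of the hand lever (parallel to the press's y), in the middle of the lever's bar; the ball starts 30 degrees above the level of this point, on the front side
- press_lever (a joint): angle of the hand lever: 0 = raised (it springs back there), grows as the ball goes down, at most 1.2; 1 rad lowers the ram 18 mm. Stopped at about 0.15 by the ram lock. The pad meets the bearing at 0.28 to 0.45, the bearing is home at about 0.78. Push on the ball: 2 to 5 N in free travel, 7 N while the bearing slides, then rising by some 2 N per mm; 15 N puts about 100 N on the bearing
- bearing_fit (a joint): how far the bearing has gone into the bore, 0 to 3 mm at the start, 9 mm (0.009) = fully home, its top flush with the housing's face; it slides at about 35 N and stays where it is pressed
- bearing: steel ball bearing, 42 mm diameter, 12 mm thick, upright in the bore of the round aluminium housing under the ram; origin at its underside's centre
- press_pad: round dark steel pad, 38 mm diameter, on the foot of the ram, which bears on the bearing; origin at its underside's centre
- lock_ball: red ball, 26 mm diameter, on the top of the ram lock; origin at its centre. At the start it stands above the ram's top end, 268 mm over the bench; pushed to the press's left (+y) it swings on an arc of 96 mm radius about lock_pivot, tips past its highest point and falls outward by itself
- lock_pivot (a point): hinge axis of the ram lock (parallel to the press's x), on the left side of the head, 178 mm over the bench
- ram_lock (a joint): angle of the ram lock: 0 = locked (its tooth stands under the ram's collar), tips over at about 0.3 rad, 1.1 rad = free, fallen over to the outside; gravity keeps it at either end
- compound_bottle: small red bottle with a black cap, 32 mm diameter, 100 mm tall, standing left of the press; origin at its underside's centre
- shaft: turned steel shaft, 25 mm thick, 100 mm long, lying left of the press; origin at its underside's centre
- spare_bearing: spare ball bearing, 42 mm diameter, 12 mm thick, lying right of the press; origin at its underside's centre

How it is judged:
On the way, in this order (a step that is already met when the one before it is completed fails the run):
1. the ram lock is swung over to the outside (value of joint ram_lock above 0.9 rad), for 0.2 s.
2. the bearing is pressed fully home (value of joint bearing_fit above 0.0075 m), for 0.2 s.
At the end, for the whole second after the job is handed in: ram lock fallen outward (over 0.9 rad); bearing within 1.5 mm of its shoulder; the fingers still push on the lever's black ball, the lever is still, and the pad bears on the bearing with 45 to 190 N (a push of about 10 to 24 N on the ball) (value of joint ram_lock above 0.9 rad and value of joint bearing_fit above 0.0075 m and contact force between the fingers and lever_ball above 5 N and contact force between press_pad and bearing between 45 and 190 N and velocity of joint press_lever between -0.05 and 0.05 rad/s); the arm keeps its last pose, push and grip.
It fails at once if the bearing was overloaded: more than 350 N on it (over 40 N on the ball) (contact force between press_pad and bearing above 350 N).
It fails at once if a thing standing round the press was disturbed (distance of any of compound_bottle, shaft, spare_bearing from where it was at the start of the episode above 0.03 m).
It also fails if it takes over 51 s, if anything falls off the work surface, if the arm or the gripper's body presses on something with over 40 N, if the wrist force passes 120 N, or if a joint passes its speed limit or range.

ROBOT

A 7-joint arm with a two-finger parallel gripper is mounted at the origin on a cart in front of the work surface, level with it; the furniture and walls round the work are solid. World frame = base frame: x ahead of the robot, y to its left, z up, the work surface at z = 0. Lengths are in m, angles in rad, forces in N, time in s.
With the tool pointing down it reaches from about 0.4 to 0.85 m from the base axis. Payload 6.9 kg.
Tool frame: the origin (TCP) lies midway between the tips of the shut fingers; the grasp point (between the pads) lies behind it (ctrl.pinch_z is the z of the grasp point in the tool frame, in m); z points along the fingers, y is the line along which they close (so a half turn about z gives the same grasp; the last joint's range is limited). The gripper opens to 85 mm and grips with 20 to 120 N. Pads are 22 mm wide; open, the fingers measure 114 mm over their backs; the gripper's body (76 mm by 85 mm) begins 54 mm behind the grasp point. The pads swing forward as they close: fully open they stand 13 mm farther back than shut.
Start: joints at [-1.202, 0.507, -0.238, 1.5, 0.126, 1.149, -0.155], TCP at [0.163, 0.603, 0.205] pointing down, gripper open.
Joint ranges: [-3.08, 3.08], [-0.24, 2.05], [-1.43, 1.35], [0, 2.5], [-1.52, 4.66], [0.17, 1.96], [-2.89, 2.89]. Speed limits (rad/s): [2.39, 2.39, 3.14, 3.14, 3.14, 3.14, 3.14].

INTERFACE

Orientations are given as a unit quaternion [w, x, y, z].
In Python, from station import ctrl, get_state, vision, ticket, models gives the robot as it stands. Calls block until the motion is done:
- ctrl.movep(position, orientation): joint-space move of the TCP to a pose.
- ctrl.movel(position, frame=None, max_speed=0.15): straight line of the TCP; frame=None keeps the orientation; max_speed is the mean speed in m/s.
- ctrl.set_joints(angles): joint-space move.
- ctrl.ungrasp() and ctrl.close_gripper(force=None): open the fingers fully, or close them until they stop; force is the grip in N (None keeps the last).
- ctrl.pause(seconds).
- ctrl.ik(position, orientation): joint angles nearest the present ones, or None.
- get_state(): the state.
- vision.grab_frame(name): name is "scene" or "top" or "wrist"; returns (picture, depth): 384x512x3 uint8, blue, green, red; 384x512 float32, m along the optical axis (not along the pixel's ray), 0 where there is no reading.
- vision.camera_info(name): a dict with "mtx" (3x3 intrinsics, pixels), "dist_coeffs" ([k1, k2, p1, p2, k3] as OpenCV has them; the pictures are not rectified), "R" (3x3) and "t" (3): a world point X has camera coordinates R X + t; the wrist camera has in their place "hand_eye" (4x4, takes a point from camera to tool coordinates, whose origin is the TCP and whose axes are the flange's). Camera axes: x right, y down, z forward; pixel columns grow to the right and rows downward; lengths in m; the calibration is good to about 2 mm. A picture is of the moment at which its call begins: read the wrist's pose just before it. camera_info takes no time and is no camera call.
A pose or a line that the arm cannot do raises ctrl.Unreachable and nothing moves.
- ticket.close_job(): hands the job in; it is judged then, once.
Trained networks look in the newest picture that a camera, given by its name, has taken for a name from the list of things; names that differ only in an ending like _2 or _b are one class to them, and where a whole thing is asked for, a point or a joint stands for the part that bears it (a point fixed in the world has none). Each returns a list of dicts, best first, with "p" (0 to 1); they miss things now and then, are a little off and sometimes report something else, mostly with a low value. They report only what shows in the picture. A call takes as long as a camera call.
- models.recognise(camera, target): "point" ([column, row] in pixels, amid what is visible of it).
- models.masks_of(camera, target): "mask" (384x512 bool, what is visible of it) and "point" ([column, row] in pixels, amid what is visible of it).
The state is a dict: "time": time; "qpos": joint angles; "qd": joint speeds; "tau": joint torques, N m; "tcp_pos": TCP position; "eef_rot": TCP orientation; "contact_force": force on the tool from outside, world axes, zero at the start; "wrist_torque": the same for the moment, N m; "width": finger opening in m; "gripper_force": force on a finger pad.
Only numpy, scipy, OpenCV 4.12 (cv2) and the standard library are available. Lean on these libraries where they do the work, as an engineer would, in place of code of your own. Each camera call takes 0.05 s, during which the arm holds its last target. There are 200 camera calls.

## Working session

There is one attempt and no reset: what is moved stays moved. The work goes in short steps, each a Python script; the robot and the scene stay as the last script left them, time stands still between calls to the robot, and variables do not carry over. Pictures are saved under pics/ and viewed, at most 10 in all, crops included, and the job is handed in when it is done.

```bash
ls; mkdir -p pics
cat > h.py <<'E'
import numpy as np, cv2
from station import ctrl, get_state, vision, ticket, models
def ray(cam,pts):
    c=vision.camera_info(cam)
    n=cv2.undistortPoints(np.array(pts,float).reshape(-1,1,2),np.array(c["mtx"]),np.array(c["dist_coeffs"])).reshape(-1,2)
    return n,c
def world(cam,pts,depth):
    n,c=ray(cam,pts); d=np.atleast_1d(depth)
    P=np.c_[n*d[:,None],d]
    return (P-np.array(c["t"]).ravel())@np.array(c["R"])
def maskpts(cam,mask,depth):
    v,u=np.nonzero(mask&(depth>0)); return world(cam,np.c_[u,v],depth[v,u])
E
cat > a.py <<'E'
from h import *
ims=[]
for cam in ("scene","top"):
    im,d=vision.grab_frame(cam); cv2.imwrite(f"pics/{cam}0.png",im); np.save(f"{cam}d.npy",d)
    for t in ("arbor_press","lever_ball","lock_ball","bearing","press_pad","compound_bottle","shaft","spare_bearing"):
        r=models.masks_of(cam,t)
        for q in r[:1]:
            P=maskpts(cam,q["mask"],d)
            print(cam,t,round(q["p"],2),np.round(q["point"]),len(P),np.round(np.median(P,0),3) if len(P) else "",np.round(np.percentile(P,[3,97],axis=0),3).tolist() if len(P) else "")
            np.save(f"{cam}_{t}.npy",q["mask"])
    ims.append(im)
s=get_state();print(s["time"],s["tcp_pos"],s["eef_rot"],s["contact_force"],ctrl.pinch_z)
E
python3 a.py
```

```text
pics
scene arbor_press 0.95 [245. 200.] 8699 [0.593 0.094 0.134] [[0.477, 0.041, 0.014], [0.72, 0.166, 0.246]]
scene lever_ball 0.73 [245. 204.] 8750 [0.593 0.094 0.134] [[0.477, 0.042, 0.013], [0.72, 0.171, 0.246]]
scene lock_ball 0.49 [224. 145.] 148 [0.581 0.13  0.276] [[0.574, 0.123, 0.264], [0.593, 0.143, 0.282]]
scene bearing 0.44 [236. 227.] 70 [0.568 0.113 0.067] [[0.562, 0.104, 0.062], [0.582, 0.132, 0.07]]
scene press_pad 0.7 [192. 206.] 205 [0.45  0.107 0.245] [[0.442, 0.099, 0.232], [0.462, 0.12, 0.252]]
scene compound_bottle 0.59 [206. 209.] 119 [0.607 0.214 0.018] [[0.588, 0.202, 0.01], [0.62, 0.225, 0.025]]
scene spare_bearing 0.59 [288. 246.] 285 [ 0.619 -0.001  0.009] [[0.601, -0.02, -0.001], [0.64, 0.018, 0.013]]
top arbor_press 0.81 [238. 195.] 4917 [0.622 0.1   0.181] [[0.465, 0.035, 0.02], [0.732, 0.16, 0.259]]
top lever_ball 0.64 [236. 280.] 180 [0.458 0.111 0.248] [[0.446, 0.098, 0.241], [0.47, 0.124, 0.254]]
top lock_ball 0.57 [222. 212.] 118 [0.587 0.132 0.281] [[0.578, 0.123, 0.276], [0.597, 0.142, 0.285]]
top bearing 0.16 [219. 209.] 253 [0.589 0.139 0.275] [[0.576, 0.123, 0.187], [0.604, 0.163, 0.284]]
top press_pad 0.42 [199. 200.] 253 [0.632 0.206 0.021] [[0.596, 0.193, 0.015], [0.678, 0.221, 0.028]]
top compound_bottle 0.75 [204. 148.] 176 [0.742 0.186 0.068] [[0.733, 0.174, 0.019], [0.757, 0.2, 0.103]]
top shaft 0.87 [201. 202.] 291 [0.633 0.206 0.021] [[0.595, 0.193, 0.012], [0.68, 0.222, 0.028]]
top spare_bearing 0.49 [278. 195.] 198 [ 0.623 -0.004  0.011] [[0.604, -0.022, -0.0], [0.642, 0.015, 0.015]]
0.9 [0.16299257 0.603352   0.20547031] [-3.99529578e-06  1.31549544e-01  9.91309597e-01 -2.58938937e-05] [0.09347971 0.7769475  0.54430468] -0.0187
```

```bash
python3 -c "
import cv2,numpy as np
a=cv2.imread('pics/scene0.png')[110:310,130:330];b=cv2.imread('pics/top0.png')[110:310,150:350]
cv2.imwrite('pics/c.png',np.hstack([cv2.resize(x,(400,400),interpolation=cv2.INTER_CUBIC) for x in(a,b)]))"
```

```text
(no output)
```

View pics/c.png

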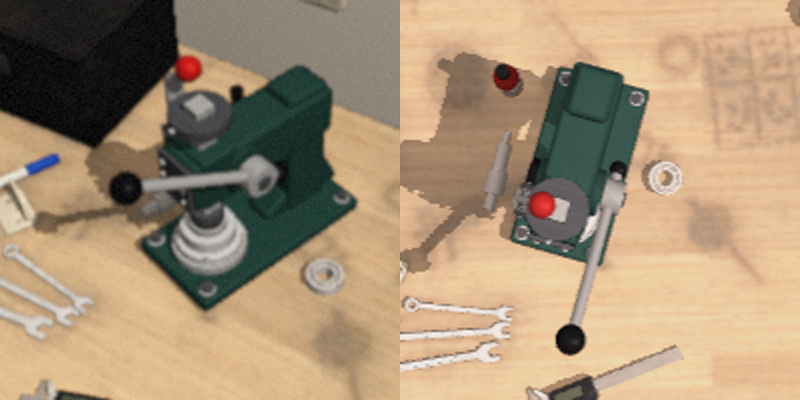

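```bash
cat > b.py <<'E'
from h import *
from scipy.optimize import least_squares
def sph(P,r):
    f=lambda c:np.linalg.norm(P-c,axis=1)-r
    return least_squares(f,np.median(P,0)-[0,0,r],loss="soft_l1",f_scale=.002).x
M={}
for cam,t,r in (("top","lever_ball",.015),("scene","press_pad",.015),("top","lock_ball",.013),("scene","lock_ball",.013)):
    d=np.load(cam+"d.npy");m=np.load(f"{cam}_{t}.npy")
    print(cam,t,np.round(sph(maskpts(cam,m,d),r),4))
d=np.load("topd.npy");im=cv2.imread("pics/top0.png")
P=maskpts("top",np.load("top_arbor_press.npy"),d)
for lo,hi in((.005,.03),(.115,.21),):
    q=P[(P[:,2]>lo)&(P[:,2]<hi)]
    r=cv2.minAreaRect(q[:,:2].astype(np.float32)); print("rect",lo,hi,len(q),r)
# lever bar: grey pixels near lever between hub and ball
u,v=np.meshgrid(np.arange(512),np.arange(384))
g=(im.max(2).astype(int)-im.min(2)<25)&(im.max(2)>100)
A=world("top",np.c_[u.ravel(),v.ravel()],d.ravel()).reshape(384,512,3)
b=g&(A[...,2]>.15)&(A[...,2]<.26)&(A[...,0]<.56)&(A[...,0]>.475)&(A[...,1]<.13)&(d>0)
q=A[b]; w=np.linalg.svd(q-q.mean(0))[2][0]; w*=np.sign(w[0])
print("lever",len(q),q.mean(0),w,"yaw",np.degrees(np.arctan2(w[1],w[0])),"elev",np.degrees(np.arcsin(w[2])))
# tall things in both cams
for cam in("top","scene"):
    dd=np.load(cam+"d.npy");Q=maskpts(cam,dd>0,dd);Q=Q[(Q[:,2]>.05)&(Q[:,0]<1.2)&(abs(Q[:,1])<1)]
    H,xe,ye=np.histogram2d(Q[:,0],Q[:,1],bins=[np.arange(0,1.21,.1),np.arange(-1,1.01,.1)])
    for i,j in zip(*np.nonzero(H>15)):
        s=Q[(Q[:,0]>=xe[i])&(Q[:,0]<xe[i+1])&(Q[:,1]>=ye[j])&(Q[:,1]<ye[j+1])]
        print(cam,f"x{xe[i]:.1f} y{ye[j]:.1f} zmax {np.percentile(s[:,2],98):.2f}",end="; ")
E
python3 b.py
```

```text
top lever_ball [0.4572 0.111  0.2378]
scene press_pad [0.4562 0.1134 0.2365]
top lock_ball [0.5876 0.1331 0.2707]
scene lock_ball [0.5865 0.1357 0.2693]
rect 0.005 0.03 1189 ((0.6403291821479797, 0.10374529659748077), (0.11977053433656693, 0.2302946299314499), 72.65327453613281)
rect 0.115 0.21 2400 ((0.625177800655365, 0.09780911356210709), (0.11072973161935806, 0.2181035727262497), 66.056396484375)
lever 254 [0.52061607 0.09391648 0.20552881] [ 0.8292635  -0.21180417 -0.51716637] yaw -14.327734914514448 elev -31.1423681125476
top x0.3 y0.4 zmax 0.09; top x0.4 y-0.6 zmax 0.06; top x0.4 y-0.5 zmax 0.06; top x0.4 y-0.4 zmax 0.07; top x0.4 y-0.0 zmax 0.25; top x0.4 y0.1 zmax 0.25; top x0.4 y0.4 zmax 0.09; top x0.4 y0.5 zmax 0.09; top x0.4 y0.6 zmax 0.09; top x0.5 y-0.6 zmax 0.06; top x0.5 y-0.5 zmax 0.06; top x0.5 y-0.4 zmax 0.06; top x0.5 y-0.3 zmax 0.06; top x0.5 y-0.0 zmax 0.23; top x0.5 y0.1 zmax 0.28; top x0.5 y0.5 zmax 0.09; top x0.6 y-0.6 zmax 0.13; top x0.6 y-0.5 zmax 0.14; top x0.6 y-0.4 zmax 0.14; top x0.6 y-0.3 zmax 0.06; top x0.6 y-0.0 zmax 0.19; top x0.6 y0.1 zmax 0.23; to
[... 1299 characters left out ...]
.6 y0.5 zmax 0.16; scene x0.6 y0.6 zmax 0.16; scene x0.6 y0.7 zmax 0.09; scene x0.6 y0.9 zmax 0.19; scene x0.7 y-0.4 zmax 0.16; scene x0.7 y-0.0 zmax 0.19; scene x0.7 y0.1 zmax 0.19; scene x0.7 y0.3 zmax 0.16; scene x0.7 y0.4 zmax 0.16; scene x0.7 y0.5 zmax 0.16; scene x0.7 y0.6 zmax 0.16; scene x0.7 y0.9 zmax 0.26; scene x0.8 y-0.4 zmax 0.29; scene x0.8 y-0.3 zmax 0.50; scene x0.8 y-0.2 zmax 0.49; scene x0.8 y-0.1 zmax 0.47; scene x0.8 y-0.0 zmax 0.45; scene x0.8 y0.1 zmax 0.43; scene x0.8 y0.2 zmax 0.40; scene x0.8 y0.3 zmax 0.38; scene x0.8 y0.4 zmax 0.37; scene x0.8 y0.5 zmax 0.36; scene x0.8 y0.6 zmax 0.35; scene x0.8 y0.7 zmax 0.32; scene x0.8 y0.8 zmax 0.30; scene x0.8 y0.9 zmax 0.26;
```

```bash
cat >> h.py <<'E'
from scipy.spatial.transform import Rotation as Ro
yaw=np.radians(-17.35); O=np.array([.6403,.1037,0.])
X=np.array([np.cos(yaw),np.sin(yaw),0]);Y=np.array([-X[1],X[0],0])
z=np.array([0,0,-1.]);q=Ro.from_matrix(np.c_[np.cross(Y,z),Y,z]).as_quat()
Q=np.r_[q[3],q[:3]]
LOCK=np.array([.587,.1344,.2700]);BALL=np.array([.4567,.112,.2372])
def st(n=""):
    s=get_state();print(n,round(s["time"],2),np.round(s["tcp_pos"],4),"F",np.round(s["contact_force"],2));return s
E
cat > c.py <<'E'
from h import *
ctrl.close_gripper()
p=get_state()["tcp_pos"]; ctrl.movel([p[0],p[1],.36],max_speed=.25)
S=LOCK-.055*Y; S[2]=.256
ctrl.movep([S[0],S[1],.36],Q); st("above")
ctrl.movel(S,max_speed=.12); st("down")
for k in (.03,.05,.07,.09,.105):
    ctrl.movel(S+k*Y,max_speed=.08); st(k)
im,d=vision.grab_frame("top");cv2.imwrite("pics/top1.png",im)
ctrl.movel(S+.05*Y,max_speed=.15)
im2,d=vision.grab_frame("scene")
cv2.imwrite("pics/c1.png",np.hstack([cv2.resize(x,(400,400)) for x in(im2[90:290,130:330],im[110:310,150:350])]))
E
python3 c.py
```

```text
above 4.79 [0.5705 0.0832 0.3599] F [-0.25  0.83 -0.51]
down 5.81 [0.5711 0.082  0.2567] F [-0.82 -0.54  0.27]
0.03 6.33 [0.5796 0.111  0.2558] F [-0.9   0.5  -0.72]
0.05 6.73 [0.5867 0.1307 0.2576] F [-1.28 -1.19  7.09]
0.07 7.13 [0.5934 0.1514 0.2598] F [-3.52  0.48 19.14]
0.09 7.53 [0.5993 0.1711 0.2587] F [-1.06  2.67 12.33]
0.105 7.88 [0.6017 0.183  0.2553] F [-0.64  0.28  0.02]
```

View pics/c1.png

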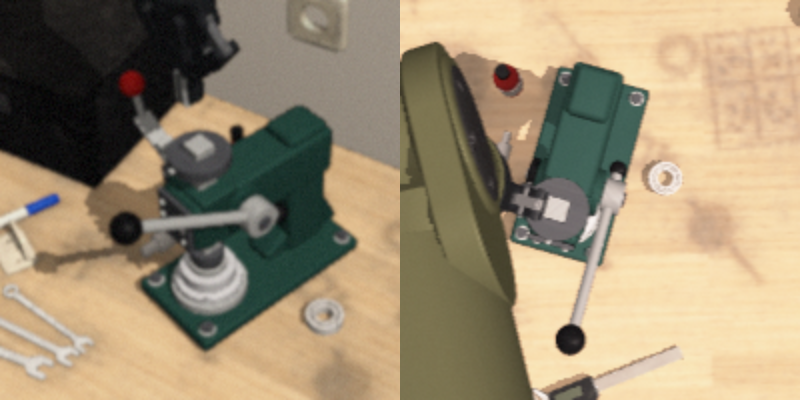

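```bash
cat > d.py <<'E'
from h import *
from b import sph
def tip(th,dz=0):
    a=np.radians(30)-th
    return BALL+X*.17*np.cos(np.radians(30))-[0,0,.085]-X*.17*np.cos(a)+np.array([0,0,.17*np.sin(a)+.015+dz])
if __name__=="__main__":
    p=get_state()["tcp_pos"]; ctrl.movel([p[0],p[1],.32],max_speed=.2)
    ctrl.movep(tip(0,.06),Q)
    im,d=vision.grab_frame("scene");r=models.masks_of("scene","lock_ball")
    if r: print("lock",r[0]["p"],sph(maskpts("scene",r[0]["mask"],d),.013), "expect",LOCK+.098*Y)
    print(ctrl.ik(tip(.8),Q))
    ctrl.movel(tip(0,.008),max_speed=.1); s=st("near")
    for th in (.02,.1,.15,.2,.3):
        ctrl.movel(tip(th),max_speed=.06); s=st(th)
        if s["contact_force"][2]>20: break
E
sed -i '/^M={}/i if __name__!="__main__": raise_=1' b.py
python3 - <<'E'
s=open('b.py').read().split('if __name__!=')[0]; open('b.py','w').write(s)
E
python3 d.py
```

```text
[-0.42011718  0.35234526  0.14505325  2.05156564 -0.07384766  0.74244694
  1.03857737]
near 10.31 [0.4572 0.112  0.2604] F [ 0.9  -0.14 -0.5 ]
0.02 10.64 [0.4549 0.1125 0.2492] F [ 0.15  0.17 -0.31]
0.1 11.02 [0.4489 0.1144 0.2368] F [-0.44 -0.45 -0.16]
0.15 11.31 [0.4458 0.1153 0.2289] F [0.5  0.61 0.29]
0.2 11.6 [0.4433 0.1165 0.2212] F [-1.81  0.96  3.1 ]
0.3 12.03 [0.4351 0.1189 0.2044] F [-13.35   4.87   7.98]
```

Run:
```python
from h import *
im,_=vision.grab_frame("scene");im2,_=vision.grab_frame("top")
cv2.imwrite("pics/c2.png",np.hstack([cv2.resize(x,(400,400)) for x in(im[110:310,130:330],im2[110:310,150:350])]))
st()
```

```text
12.13 [0.4351 0.119  0.2045] F [-11.49   4.4    9.61]
```

View pics/c2.png

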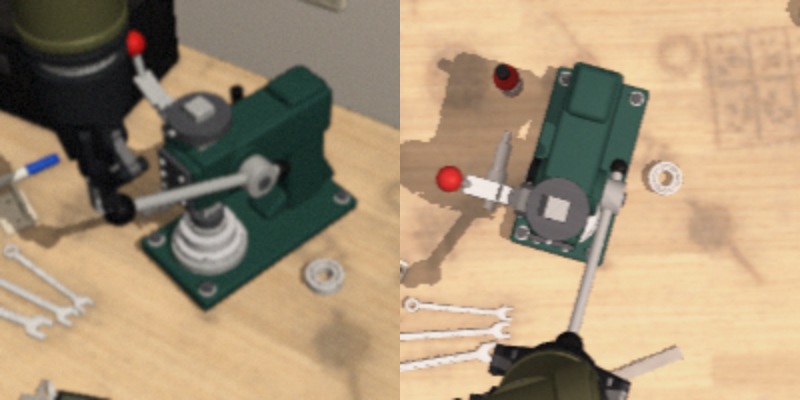

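Run:
```python
from h import *
s=get_state();print(s["width"],s["gripper_force"],s["eef_rot"],Q)
p=s["tcp_pos"];ctrl.movel(p-.035*X,max_speed=.1)
p=get_state()["tcp_pos"];ctrl.movel([p[0],p[1],.30],max_speed=.2);s=st()
w,_=vision.grab_frame("wrist");cam=vision.camera_info("wrist");print(np.round(cam["hand_eye"],3))
im,_=vision.grab_frame("scene");im2,_=vision.grab_frame("top")
print(s["width"],models.recognise("top","lever_ball")[:1])
cv2.imwrite("pics/c3.png",np.hstack([cv2.resize(im[110:310,130:330],(384,384)),cv2.resize(w,(400,384))]))
```

```text
0.00025499458568868926 6.379684656858444 [-3.57748839e-03  1.49949018e-01  9.88687256e-01  5.26960890e-05] [0.         0.15082949 0.98855979 0.        ]
 13.3 [0.4022 0.1291 0.2992] F [ 0.17  0.53 -0.59]
[[-0.001 -0.946 -0.324  0.083]
 [ 1.    -0.001 -0.    -0.001]
 [ 0.    -0.324  0.946 -0.168]
 [ 0.     0.     0.     1.   ]]
5.2574493354848824e-05 [{'point': [237.5, 275.6], 'p': 0.51}]
```

View pics/c3.png

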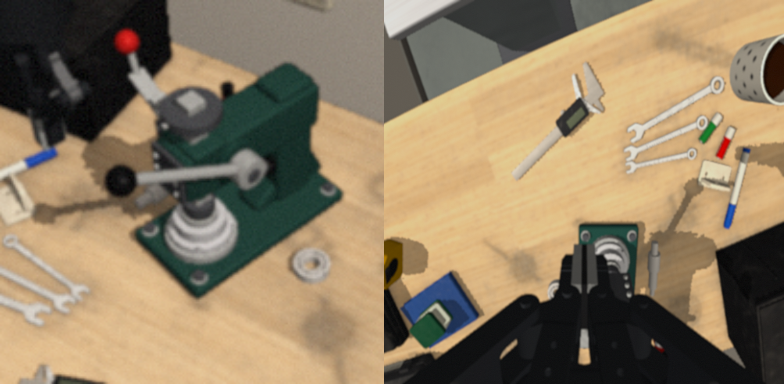

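Run:
```python
from h import *
c=vision.camera_info("scene")
rv,_=cv2.Rodrigues(np.array(c["R"]))
P=np.array([[.4351,.119,.2045],[.4022,.1291,.2992],BALL,[.6018,.183,.2553]])
px=cv2.projectPoints(P,rv,np.array(c["t"],float),np.array(c["mtx"]),np.array(c["dist_coeffs"]))[0].reshape(-1,2)
print(px, (px[0]-[130,110])*2,(px[1]-[130,110])*1.92)
im,d=vision.grab_frame("scene");r=models.masks_of("scene","lever_ball")+models.masks_of("scene","press_pad")
for a in r: 
    Pm=maskpts("scene",a["mask"],d); print(a["p"],a["point"],len(Pm))
# ball: sphere fit from dark pixels near projection
m=np.zeros(d.shape,np.uint8);cv2.circle(m,(192,203),6,1,-1)
from b import sph
print(sph(maskpts("scene",m>0,d),.015))
cv2.imwrite("pics/c4.png",cv2.resize(im[100:250,130:330],(800,600),interpolation=cv2.INTER_CUBIC))
```

```text
[[184.59756625 222.67232547]
 [159.56874238 194.78086782]
 [193.12812778 203.92782831]
 [208.50452751 137.57435677]] [109.1951325  225.34465093] [ 56.77198536 162.77926622]
0.46 [193.3, 200.8] 217
0.65 [196.1, 131.3] 118
0.56 [232.7, 216.1] 123
[0.45598139 0.11327842 0.23628323]
```

View pics/c4.png

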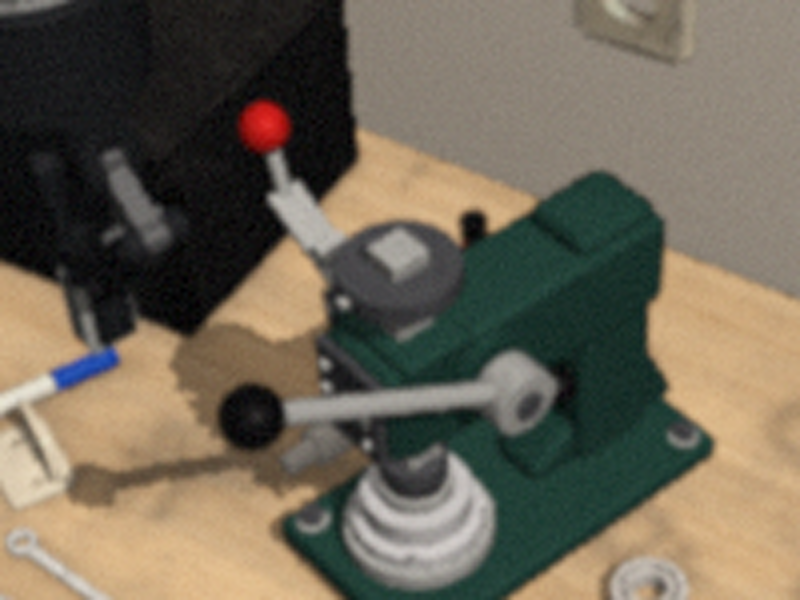

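Run:
```python
from h import *
from scipy import ndimage
s=st();T=s["tcp_pos"];q=s["eef_rot"];R=Ro.from_quat([q[1],q[2],q[3],q[0]]).as_matrix()
for cam in("scene","top"):
    im,d=vision.grab_frame(cam)
    P=maskpts(cam,d>0,d); L=(P-T)@R
    k=(abs(L[:,0])<.06)&(abs(L[:,1])<.06)&(L[:,2]>-.1)&(L[:,2]<.06)
    L=L[k]; L=L[np.argsort(-L[:,2])]
    print(cam,len(L));print(np.round(L[:40:2],3).tolist())
```

```text
13.65 [0.402  0.1293 0.2994] F [ 0.32 -0.15 -0.67]
scene 769
[[-0.043, 0.007, 0.06], [-0.048, -0.011, 0.06], [-0.049, -0.009, 0.059], [-0.048, -0.008, 0.059], [-0.044, 0.001, 0.059], [-0.057, -0.01, 0.059], [-0.05, -0.011, 0.058], [-0.054, -0.015, 0.058], [-0.058, -0.012, 0.058], [-0.042, 0.001, 0.057], [-0.042, -0.002, 0.057], [-0.044, 0.008, 0.057], [-0.045, -0.009, 0.057], [-0.043, -0.004, 0.057], [-0.044, -0.002, 0.056], [-0.044, -0.005, 0.056], [-0.046, -0.008, 0.056], [-0.05, -0.011, 0.056], [-0.051, -0.013, 0.055], [-0.051, -0.01, 0.055]]
top 248
[[-0.047, 0.008, 0.058], [-0.057, 0.013, 0.057], [-0.056, 0.012, 0.057], [-0.045, -0.007, 0.056], [-0.044, 0.003, 0.056], [-0.052, 0.011, 0.056], [-0.053, -0.014, 0.056], [-0.059, -0.015, 0.055], [-0.059, -0.013, 0.055], [-0.048, 0.006, 0.054], [-0.051, -0.011, 0.054], [-0.058, 0.011, 0.054], [-0.054, 0.012, 0.053], [-0.053, -0.012, 0.053], [-0.047, -0.002, 0.053], [-0.05, -0.009, 0.053], [-0.055, 0.01, 0.053], [-0.05, 0.007, 0.052], [-0.052, 0.007, 0.052], [-0.052, 0.005, 0.052]]
```

Run:
```python
from h import *
s=st();T=s["tcp_pos"];q=s["eef_rot"];R=Ro.from_quat([q[1],q[2],q[3],q[0]]).as_matrix()
im,d=vision.grab_frame("scene")
P=maskpts("scene",d>0,d); L=(P-T)@R
k=(L[:,0]>-.035)&(L[:,0]<.06)&(abs(L[:,1])<.06)&(L[:,2]>-.1)&(L[:,2]<.06)
L=L[k]
for z0 in np.arange(-.1,.03,.008):
    a=L[(L[:,2]>=z0)&(L[:,2]<z0+.008)]
    if len(a): print(round(z0,3),len(a),np.round(a[:,:2].min(0),3),np.round(a[:,:2].max(0),3),np.round(np.median(a[:,:2],0),3))
```

```text
13.75 [0.4022 0.1293 0.2997] F [ 0.51 -1.27 -0.15]
-0.1 139 [-0.009 -0.051] [0.019 0.049] [ 0.013 -0.014]
-0.092 82 [-0.011 -0.045] [0.018 0.047] [ 0.012 -0.015]
-0.084 86 [-0.011 -0.038] [0.015 0.038] [ 0.012 -0.013]
-0.076 83 [-0.009 -0.032] [0.015 0.027] [ 0.013 -0.005]
-0.068 14 [ 0.007 -0.012] [0.013 0.008] [0.012 0.002]
-0.06 52 [-0.006 -0.015] [0.012 0.008] [ 0.008 -0.007]
-0.052 59 [-0.01  -0.014] [0.013 0.008] [ 0.006 -0.011]
-0.044 60 [-0.006 -0.013] [0.012 0.009] [ 0.008 -0.01 ]
-0.036 41 [-0.01  -0.013] [0.012 0.007] [ 0.008 -0.006]
-0.028 9 [-0.007 -0.006] [ 0.009 -0.003] [ 0.003 -0.005]
```

```bash
cat > e.py <<'E'
from h import *
from d import tip
ctrl.movel(tip(0,.035),max_speed=.2)
ctrl.movel(tip(0,-.012),max_speed=.1); ctrl.pause(.2)
f0=np.mean([get_state()["contact_force"] for _ in range(5)],0);st("base")
dz=-.012
while dz>-.036:
    dz-=.003; ctrl.movel(tip(0,dz),max_speed=.05); s=st(round(dz,3))
    if (s["contact_force"]-f0)[2]>2: break
np.save("f0.npy",np.r_[f0,dz])
E
python3 e.py
```

```text
base 15.06 [0.4571 0.1121 0.2409] F [ 1.17 -0.25 -0.64]
-0.015 15.31 [0.4566 0.112  0.2371] F [-0.5   0.47  0.02]
-0.018 15.56 [0.4566 0.112  0.234 ] F [0.3  0.07 0.66]
-0.021 15.81 [0.4566 0.112  0.231 ] F [-0.03  0.11  0.29]
-0.024 16.06 [0.4566 0.112  0.228 ] F [-0.12  0.65 -0.83]
-0.027 16.31 [0.4568 0.1121 0.2253] F [-1.01  1.04  2.65]
```

```bash
cat > f.py <<'E'
from h import *
from d import tip
def F(): return np.mean([get_state()["contact_force"] for _ in range(3)],0)
for th in (.1,.2,.3,.4,.5,.58,.64):
    ctrl.movel(tip(th,-.026),max_speed=.07); s=st(th)
    f=s["contact_force"]
    if f[2]>14 or np.hypot(f[0],f[1])>7 or (f[2]<1): print("stop");break
E
python3 f.py
```

```text
0.1 16.69 [0.4491 0.1145 0.2112] F [-2.19  1.03  4.62]
0.2 17.08 [0.4435 0.1163 0.1955] F [-2.02  1.39  3.95]
0.3 17.48 [0.4394 0.1176 0.1793] F [-0.57  2.29  3.19]
0.4 17.87 [0.436  0.1186 0.1624] F [-2.25  2.44  4.73]
0.5 18.26 [0.435  0.1188 0.1454] F [-1.69  1.59  4.04]
0.58 18.6 [0.4353 0.1187 0.1319] F [-2.14  2.53  4.16]
0.64 18.89 [0.4363 0.1184 0.1218] F [-1.82  2.79  4.92]
```

```bash
cat > g.py <<'E'
from h import *
from d import tip
th=.64
while th<.95:
    th+=.012; ctrl.movel(tip(th,-.026),max_speed=.04); s=st(round(th,3)); f=s["contact_force"]
    if f[2]>12 or np.hypot(f[0],f[1])>9 or f[2]<1: print("stop");break
ctrl.pause(.3)
for _ in range(4): ctrl.pause(.05); st()
im,d=vision.grab_frame("scene");np.save("th.npy",th)
cv2.imwrite("pics/c5.png",cv2.resize(im[100:250,130:330],(800,600),interpolation=cv2.INTER_CUBIC))
E
python3 g.py
```

```text
0.652 19.14 [0.4364 0.1184 0.12  ] F [-1.53  1.49  6.62]
0.664 19.39 [0.4365 0.1184 0.1179] F [-3.47  2.34  6.74]
0.676 19.64 [0.4367 0.1183 0.1159] F [-2.76  3.43  6.33]
0.688 19.89 [0.437  0.1182 0.1139] F [-3.55  3.07  6.77]
0.7 20.14 [0.4373 0.1181 0.1119] F [-3.86  2.7   6.98]
0.712 20.39 [0.4376 0.118  0.1098] F [-2.75  2.23  6.88]
0.724 20.64 [0.438  0.1178 0.1078] F [-4.02  2.07  7.46]
0.736 20.89 [0.4383 0.1177 0.1058] F [-3.71  2.46  5.97]
0.748 21.14 [0.4387 0.1175 0.1038] F [-3.91  2.4   7.09]
0.76 21.39 [0.4391 0.1174 0.1018] F [-3.19  2.14  6.62]
0.772 21.64 [0.4395 0.1173 0.0998] F [-2.81  1.88  6.54]
0.784 21.89 [0.44   0.1171 0.0978] F [-3.53  2.08  6.72]
0.796 22.14 [0.4403 0.1171 0.0961] F [-5.2   2.77 11.37]
0.808 22.39 [0.4405 0.117  0.0944] F [-7.37  2.95 16.4 ]
stop
 22.74 [0.4405 0.117  0.0945] F [-7.57  3.37 16.31]
 22.79 [0.4406 0.117  0.0945] F [-7.69  3.12 16.23]
 22.84 [0.4405 0.117  0.0945] F [-7.22  2.84 16.46]
 22.89 [0.4405 0.117  0.0945] F [-7.53  2.38 15.59]
```

View pics/c5.png

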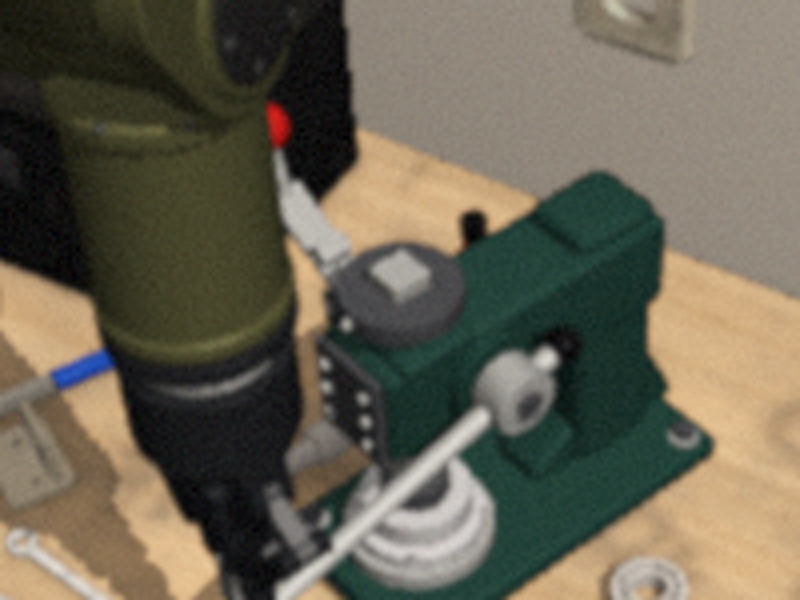

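```bash
python3 -c "
from h import *
ctrl.pause(.5);s=st();print(np.abs(s['qd']).max());print(ticket.close_job());st()"
```

```text
23.44 [0.4405 0.117  0.0945] F [-7.1   2.28 16.19]
0.0017071984565319204
the job is handed in; nothing more can be done
None
the job is handed in; nothing more can be done
```

I swung the ram lock fully outward, pressed the bearing until the push rose sharply at its shoulder, and handed the job in at about 23 s with the fingers still pushing about 16 N down on the black ball; no verdict came back. My first try at the lever slid off the front of the ball because the fingertips sit about 25 mm behind the reported TCP; I corrected for that and pressed again.

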